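Sort the ratchet clamps by their jaws

ROBOT

A 6-joint arm with a two-finger parallel gripper is mounted at the origin on a cart in front of the work surface, level with it; the furniture and walls round the work are solid. World frame = base frame: x ahead of the robot, y to its left, z up, the work surface at z = 0. Lengths are in m, angles in rad, forces in N, time in s.
With the tool pointing down it reaches from about 0.325 to 0.9 m from the base axis. Payload 6.1 kg.
Tool frame: the origin (TCP) lies between the finger pads; the fingertips stand 25 mm ahead of it and the grasp point (between the pads) lies 6 mm ahead of it (finger_overhang is the distance from the TCP to the fingertips, in m); z points along the fingers, x is the direction in which the jaws open and shut, and the axes are right-handed (so a half turn about z gives the same grasp; the last joint's range is limited). The gripper opens to 85 mm and grips with 20 to 120 N. Pads are 22 mm wide; open, the fingers measure 114 mm over their backs; the gripper's body (76 mm by 85 mm) begins 54 mm behind the grasp point. The pads swing forward as they close: fully open they stand 13 mm farther back than shut.
Start: joints at [1.124, 0.22, 1.526, -0, 1.395, -0.126], TCP at [0.197, 0.593, 0.256] pointing down, gripper open.
Joint ranges: [-2.98, 2.98], [-0.91, 2.08], [0.09, 2.57], [-1.24, 4.39], [0.2, 2.65], [-2.68, 2.68]. Speed limits (rad/s): [2.57, 2.57, 3.01, 3.14, 3.14, 3.14].

INTERFACE

Orientations are given as a 3x3 rotation matrix whose columns are the frame's x, y, z axes.
In Python, from workcell import get_obs, get_image, get_calibration, finish_job, silhouettes, mark_of, finger_overhang gives the robot as it stands.
- The arm moves only by the tool apply_moves, never from a script. Its arguments are lists of equal length, an entry for each row: "dp": the shift along the world's x, y, z in cm, a list of three; "rot": the turn, a rotation vector about the world's x, y, z in rad, a list of three; "jaw": the gripper command: -1 is fully open, 1 is shut, values between are in proportion. In form: {"dp": [[tx, ty, tz], ...], "rot": [[rx, ry, rz], ...], "jaw": [jaw, ...]}. A call has 1 to 20 rows; each row shifts and turns the commanded pose from where the row before left it; what a row does not reach is not made up. A row lasts 1/8 s, in which the tool goes at most 62.5 mm and 10.7 degrees, less where a joint would pass 70% of its speed; a pose out of reach is approached as far as the arm can. A call is refused whole if a number of a shift passes 6.25 or a number of a turn 0.188, either way. A call with a gripper value outside its range is refused whole. The fingers move at their own pace and stop on an object; "newtons" is the grip in N (left out, the last holds). Time passes only in rows, so rows that do not move let the fingers close. It gives the time, the measured TCP pose, the force and the opening at its end, in the units of the state.
- get_obs(): the state, without advancing time (a new reading comes with each control period).
- get_image(name): name is "scene" or "top"; returns the picture (420x560x3 uint8, red, green, blue); there is no depth.
- get_calibration(name): a dict with "mtx" (3x3 intrinsics, pixels), "rvec" (rotation vector, rad) and "tvec" (3), from world to camera coordinates, as OpenCV has them. Camera axes: x right, y down, z forward; pixel columns grow to the right and rows downward; lengths in m; the calibration is good to about 2 mm. A picture is of the moment at which its call begins. get_calibration takes no time and is no camera call.
- finish_job(): hands the job in, once; it reports no verdict.
Trained networks look in the newest picture that a camera, given by its name, has taken for a name from the list of things; names that differ only in an ending like _2 or _b are one class to them, and where a whole thing is asked for, a point or a joint stands for the part that bears it (a point fixed in the world has none). Each returns a list of dicts, best first, with "confidence" (0 to 1); they miss things now and then, are a little off and sometimes report something else, mostly with a low value. They report only what shows in the picture. A call takes as long as a camera call.
- silhouettes(name, camera): "mask" (420x560 bool, what is visible of it) and "rect" ([left, top, right, bottom] in pixels, round what is visible of it).
- mark_of(name, camera): "pixel" ([column, row] in pixels: a listed point, or the origin of a listed thing).
The state is a dict: "t": time; "joints": joint angles; "dq": joint speeds; "joint_efforts": joint torques, N m; "position": TCP position; "tcp_rot": TCP orientation; "force": force on the tool from outside, world axes, zero at the start; "moment": the same for the moment, N m; "finger_gap": finger opening in m.
Only numpy, scipy, OpenCV 4.12 (cv2) and the standard library are available. Lean on these libraries where they do the work, as an engineer would, in place of code of your own. Each camera call takes 0.05 s, during which the arm holds its last target. There are 200 camera calls.

TASK

Two ratchet clamps have come back onto the sloping wooden stand, under its little shelf. Lay the one that is locked shut flat in the blue tray and the one whose jaws are open flat in the yellow tray, each with its pivot screw facing up. Do not open or close either of them, and leave the jar, the tape and the pliers where they are.

Things in the scene. Friction and masses are not known exactly. Their poses are not given: they have to be found in the camera images.
- clamp_a_grip (a point): Clamp a: scissor-like steel ratchet clamp, 113 long, 120 g. Point: centre of its square black pivot block (22 wide across, 24 along, 16 high, brass screw on top), 8 above the clamp's underside. +x to the two finger rings (ends 70 away), -x to the jaw tips (43 away), y across, z out of the block's top. Starts on the sloping rest, jaws down the slope.
- jaw_a (a joint): jaw angle of clamp a in rad: 0 to 0.02 = ratcheted shut (jaws meet, handles together), over 0.3 = open (spread in a V). One clamp is shut, the other open. Stays by stiff friction (0.05 N m) where left. A grip on the pivot block does not move it; squeezing handles or jaws does.
- clamp_b_grip (a point): Clamp b: same make as clamp a, same point and axes.
- jaw_b (a joint): jaw angle of clamp b, likewise. One half is fixed to the block, along x (ring reaches 27 to -y). The other half turns: its jaw swings to -y, its ring to +y, reaching 27 from the x axis when shut and 52 when widest open (0.48).
- tray_blue_in (a point): centre of the inner floor (4 above the table) of the flat open blue plastic tray, 155 along its x, 130 along its y, rim 18 above the table, walls 4 thick. x and y lie along its sides, z up. The tray is fixed to the table.
- tray_yellow_in (a point): centre of the inner floor (4 above the table) of the flat open yellow plastic tray, 155 along its x, 130 along its y, rim 18 above the table, walls 4 thick. x and y lie along its sides, z up. The tray is fixed to the table.
- stand: wooden stand fixed to the table, 210 wide along its y, 141 deep, 137 high; origin under its middle. It stands roughly side-on, open front to the left (+y of the robot); its x runs from front to back. Its black rest slopes 35 degrees, rising along x from a front lip (6 high, top about 25 above the table). The two clamps lie on it side by side, about 100 apart.
- stand_edge (a point): middle of the lower front edge of the stand's shelf, 127 above the table (shelf 10 thick). It hangs over the handles: 12 behind and 75 above the middle of the pivot blocks, so a gripper must come in tilted, square to the rest. To take a clamp out, lift it 12 square to the rest, then draw it level 80 out of the front (its -x) before raising it, so its rings clear the shelf.
- frit_jar: bystander: clear jar of blue grains with a yellow cap, 64 across and 92 high; origin under its centre.
- tape_roll: bystander: roll of blue tape lying flat, 67 across and 19 high; origin under its centre.
- pliers: bystander: flat steel pliers, 146 long, 56 wide, 13 high, lying on the table; origin under the middle, length along y.

How it is judged:
By the outcome, as a careful person would: the job done as asked, in the order asked, and still so for the second after the job is handed in, with the robot touching nothing.
It also fails if it takes over 53 s, if anything falls off the work surface, if the arm or the gripper's body presses on something with over 40 N, if the wrist force passes 120 N, or if a joint passes its speed limit or range.

## Working session

There is one attempt and no reset: what is moved stays moved. The work goes in short steps, Python scripts to look and compute and a tool call to move; the robot and the scene stay as the last step left them, time stands still between calls to the robot, and variables do not carry over. Pictures are saved under pics/ and viewed, about 8 in all and at most 12, crops included, and the job is handed in when it is done.

Besides the shell and the picture viewer there is one more tool, called after "Emit:" by a JSON object that holds its "op" and its "data", one argument or row to a line. apply_moves: Moves the arm, as the interface text tells. Its arguments: {"type":"object","properties":{"dp":{"type":"array"},"rot":{"type":"array"},"jaw":{"type":"array"},"newtons":{"type":"number"}},"required":["dp","rot","jaw"]}

```bash
mkdir -p pics; ls; python3 - <<'E'
from workcell import *
import cv2,numpy as np
for c in ["scene","top"]:
    im=get_image(c); cv2.imwrite(f"pics/{c}0.png",im[:,:,::-1])
    k=get_calibration(c); R=cv2.Rodrigues(np.array(k["rvec"]))[0]; print(c,"cam pos",(-R.T@np.array(k["tvec"]).ravel()).round(3), "fwd",R[2].round(2), k["mtx"][0][0])
    for n in ["clamp_a_grip","tray_blue_in","tray_yellow_in","stand","stand_edge","frit_jar","tape_roll","pliers"]:
        print(n,[(np.round(d["pixel"],1).tolist(),round(d["confidence"],2)) for d in mark_of(n,c)])
print(get_obs()["t"],finger_overhang)
E
```

```text
pics
scene cam pos [ 0.03  -0.071  0.684] fwd [ 0.61  0.33 -0.72] 506.5353744145182
clamp_a_grip [([405.2, 268.2], 0.65)]
tray_blue_in [([271.3, 236.1], 0.75)]
tray_yellow_in [([197.8, 199.8], 0.66), ([404.1, 269.0], 0.25)]
stand [([418.6, 268.0], 0.96)]
stand_edge [([432.4, 213.6], 0.92), ([419.4, 268.4], 0.48)]
frit_jar [([299.6, 168.4], 0.87)]
tape_roll [([167.6, 291.7], 0.91)]
pliers [([282.5, 338.0], 0.76), ([300.1, 167.8], 0.71), ([270.8, 234.5], 0.7)]
top cam pos [0.461 0.205 0.969] fwd [ 0.1   0.01 -0.99] 447.6152034848698
clamp_a_grip [([391.5, 207.9], 0.69), ([259.8, 121.7], 0.43)]
tray_blue_in [([273.4, 205.4], 0.91)]
tray_yellow_in [([202.8, 206.1], 0.93)]
stand [([394.2, 181.6], 0.77)]
stand_edge [([409.0, 171.0], 0.58)]
frit_jar [([257.4, 119.9], 0.76)]
tape_roll [([236.7, 287.7], 0.95), ([407.5, 173.1], 0.55)]
pliers [([332.6, 279.3], 0.95)]
0.9 0.025
```

View pics/scene0.png

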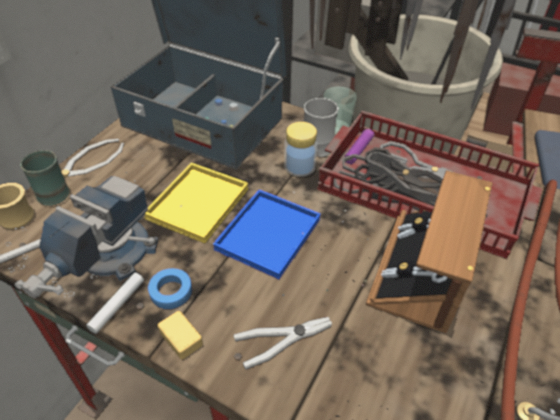

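View pics/top0.png

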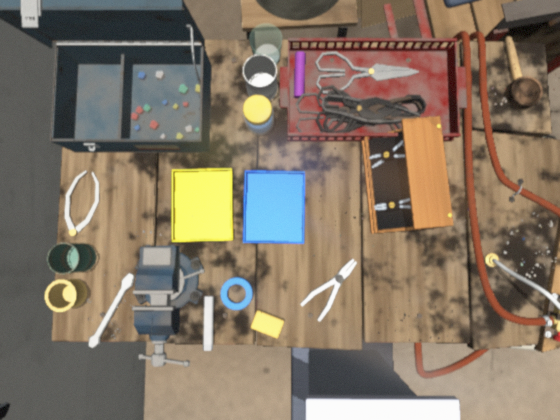

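The scene picture shows the stand at right (about 430,250), with clamp pivots near (417,228) and (405,270). In the top picture the clamps are near (387,154) and (392,205), and the trays are at (203,205) and (274,206). I'll enlarge crops of the stand from both cameras.

```bash
python3 - <<'E'
import cv2,numpy as np
s=cv2.imread("pics/scene0.png")[170:330,360:500]; t=cv2.imread("pics/top0.png")[110:240,355:460]
s=cv2.resize(s,None,fx=3.7,fy=3.7,interpolation=cv2.INTER_CUBIC); t=cv2.resize(t,None,fx=4.5,fy=4.5,interpolation=cv2.INTER_CUBIC)
t=t[:,:280]
h=max(s.shape[0],t.shape[0]); o=np.zeros((h,s.shape[1]+t.shape[1],3),np.uint8); o[:s.shape[0],:s.shape[1]]=s; o[:t.shape[0],s.shape[1]:]=t
print(o.shape,s.shape); cv2.imwrite("pics/crop1.png",o)
E
cat > h.py <<'E'
import cv2,numpy as np
from workcell import *
def cam(c):
    k=get_calibration(c); return np.array(k["mtx"]),np.array(k["rvec"],float),np.array(k["tvec"],float).reshape(3)
def proj(c,P):
    m,r,t=cam(c); return cv2.projectPoints(np.atleast_2d(np.array(P,float)),r,t,m,None)[0][:,0]
def ray(c,px):
    m,r,t=cam(c); R=cv2.Rodrigues(r)[0]; o=-R.T@t; d=R.T@np.linalg.inv(m)@np.array([px[0],px[1],1.]); return o,d/np.linalg.norm(d)
def atz(c,px,z):
    o,d=ray(c,px); return o+d*(z-o[2])/d[2]
def tri(p1,p2):
    o1,d1=ray("scene",p1); o2,d2=ray("top",p2)
    s=np.linalg.lstsq(np.c_[d1,-d2],o2-o1,rcond=None)[0]; a=o1+s[0]*d1; b=o2+s[1]*d2
    return (a+b)/2,np.linalg.norm(a-b)
E
python3 - <<'E'
from h import *
for n in ["tray_blue_in","tray_yellow_in"]:
  for c in ["top","scene"]:
    d=silhouettes(n,c)[0]; m=d["mask"].astype(np.uint8)
    cnt=max(cv2.findContours(m,0,2)[0],key=cv2.contourArea)[:,0]
    P=np.array([atz(c,p,0.018)[:2] for p in cnt]); r=cv2.minAreaRect((P*1000).astype(np.float32)); print(n,c,d["confidence"],r)
for c in ["top","scene"]:
  for n in ["clamp_a_grip","stand"]:
    for d in silhouettes(n,c): print(c,n,d["confidence"],d["rect"],d["mask"].sum())
E
```

```text
(592, 798, 3) (592, 518, 3)
tray_blue_in top 0.88 ((546.8758544921875, 227.00442504882812), (129.62008666992188, 156.3610076904297), 89.91122436523438)
tray_blue_in scene 0.95 ((544.9715576171875, 224.79794311523438), (170.89596557617188, 138.052978515625), 0.02260313741862774)
tray_yellow_in top 0.67 ((551.820556640625, 380.27056884765625), (158.67495727539062, 132.9688720703125), 0.8483179807662964)
tray_yellow_in scene 0.74 ((548.4974975585938, 377.1156921386719), (168.6168975830078, 141.05984497070312), 1.6777286529541016)
top clamp_a_grip 0.76 [376.6, 200.7, 409.3, 208.7] 236
top stand 0.71 [361.3, 118.4, 454.0, 233.9] 7891
scene clamp_a_grip 0.71 [381.2, 262.2, 443.2, 279.1] 484
scene clamp_a_grip 0.31 [381.9, 268.2, 416.9, 273.6] 75
scene stand 0.81 [365.9, 169.7, 491.5, 332.8] 11175
```

View pics/crop1.png

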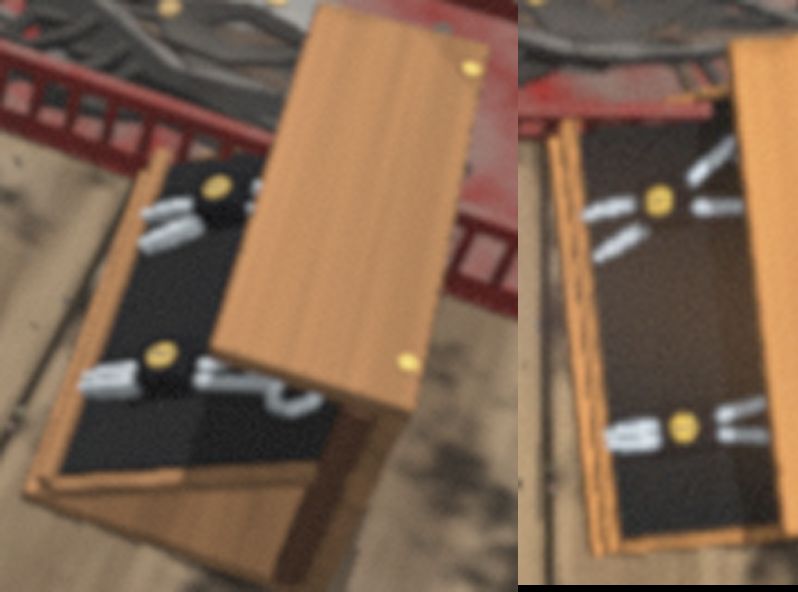

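The far clamp is open (V jaws, screw at scene 418,221 / top 386,155). The near one is shut (screw at scene 403.5,266 / top 392,205). So near goes to blue and far to yellow. Next I compute the poses.

```bash
python3 - <<'E'
from h import *
np.set_printoptions(precision=4,suppress=True)
S={"shut":((161/3.7+360,354/3.7+170),(165/4.5+355,427/4.5+110)),"open":((216/3.7+360,187/3.7+170),(140/4.5+355,201/4.5+110))}
for k,(a,b) in S.items(): print(k,tri(np.array(a)-.4,np.array(b)-.4))
def sc(x,y): return (x/3.7+360-.4,y/3.7+170-.4)
def tc(x,y): return ((x-518)/4.5+355-.4,y/4.5+110-.4)
# shelf top corners z=.137
for c,p in [("scene",sc(212,345)),("scene",sc(413,410)),("scene",sc(325,5)),("scene",sc(487,45)),("top",tc(733,42)),("top",tc(781,528))]:
    print(c,np.round(p,1),atz(c,p,.137))
# shelf colour mask, top view rect
for c in ["top"]:
    d=silhouettes("stand",c)[0]["mask"]; im=get_image(c); hsv=cv2.cvtColor(im,cv2.COLOR_RGB2HSV)
    m=((hsv[...,0]<20)&(hsv[...,1]>100)&(hsv[...,2]>130)&d).astype(np.uint8); m=cv2.morphologyEx(m,cv2.MORPH_OPEN,np.ones((9,9)))
    cnt=max(cv2.findContours(m,0,2)[0],key=cv2.contourArea)[:,0]
    P=np.array([atz(c,p,.137)[:2] for p in cnt])*1000; print(cv2.minAreaRect(P.astype(np.float32)),cv2.boxPoints(cv2.minAreaRect(P.astype(np.float32))))
print("jaw/rings dir top z~.05:",atz("top",tc(635,436),.05),atz("top",tc(740,422),.075))
print("front bottom-ish corners",atz("top",tc(597,550),.025),atz("top",tc(553,135),.025))
for n in ["frit_jar","pliers","tape_roll"]: print(n,atz("top",mark_of(n,"top")[0]["pixel"],0))
o=get_obs(); print(o["joints"],o["position"],np.array(o["tcp_rot"]),o["force"],o["finger_gap"],o["t"])
E
```

```text
shut (array([ 0.5495, -0.0138,  0.06  ]), np.float64(0.00017463876945524642))
open (array([ 0.6536, -0.0047,  0.0597]), np.float64(0.00026936445877804704))
scene [416.9 262.8] [ 0.4985 -0.0361  0.137 ]
scene [471.2 280.4] [ 0.5045 -0.1086  0.137 ]
scene [447.4 171. ] [ 0.7055 -0.0216  0.137 ]
scene [491.2 181.8] [ 0.7134 -0.0899  0.137 ]
top [402.4 118.9] [ 0.7056 -0.0198  0.137 ]
top [413.  226.9] [ 0.5003 -0.0346  0.137 ]
((604.018310546875, -63.997989654541016), (210.3566131591797, 76.09478759765625), 5.003857612609863) [[ 495.9222  -35.2695]
 [ 502.5594 -111.0743]
 [ 712.1144  -92.7264]
 [ 705.4772  -16.9217]]
jaw/rings dir top z~.05: [0.5463 0.0059 0.05  ] [ 0.5504 -0.0355  0.075 ]
front bottom-ish corners [0.495  0.0193 0.025 ] [0.6928 0.0369 0.025 ]
frit_jar [0.7439 0.2596 0.    ]
pliers [0.388  0.0989 0.    ]
tape_roll [0.3737 0.3019 0.    ]
[ 1.1239  0.2204  1.5265  0.      1.3947 -0.1261] [0.1971 0.5931 0.2563] [[ 0.3153  0.949   0.    ]
 [ 0.949  -0.3153  0.0001]
 [ 0.0001 -0.     -1.    ]] [-0.599   0.1006  0.611 ] 0.08519886530219992 1.55
```

```bash
cat >> h.py <<'E'
from scipy.spatial.transform import Rotation as Ro
np.set_printoptions(precision=4,suppress=True)
a=np.deg2rad(5.); ys=np.array([np.cos(a),np.sin(a),0]); xs=np.array([np.sin(a),-np.cos(a),0])
s,c_=np.sin(np.deg2rad(35)),np.cos(np.deg2rad(35)); n=-s*xs+c_*np.array([0,0,1]); u=c_*xs+s*np.array([0,0,1])
RG=np.c_[ys,np.cross(-n,ys),-n]
SC={"shut":np.array([.5495,-.0138,.0600])-.009*n,"open":np.array([.6536,-.0047,.0597])-.009*n}
def grasp(k): return SC[k]+.0195*n-.003*u
def rdown(yaw): x=np.array([np.cos(yaw),np.sin(yaw),0]); z=np.array([0,0,-1.]); return np.c_[x,np.cross(z,x),z]
def plan(P=None,R=None):
    o=get_obs(); 
    if P is not None: print("dp cm",(np.array(P)-o["position"])*100)
    if R is not None: v=Ro.from_matrix(R@np.array(o["tcp_rot"]).T).as_rotvec(); print("rot",v,np.linalg.norm(v))
E
python3 - <<'E'
from h import *
for k in SC: print(k,SC[k],grasp(k),"pre",grasp(k)+.1*n)
print(n,u); plan(grasp("shut")+.1*n,RG)
E
```

```text
shut [ 0.5499 -0.0189  0.0526] [ 0.5488 -0.0054  0.0669] pre [0.5438 0.0518 0.1488]
open [ 0.654  -0.0098  0.0523] [0.6529 0.0037 0.0666] pre [0.6479 0.0609 0.1485]
[-0.05    0.5714  0.8192] [ 0.0714 -0.816   0.5736]
dp cm [ 34.6691 -54.1334 -10.7528]
rot [-0.5067 -0.4002 -1.1247] 1.2968766904216023
```

Emit:
{"op": "apply_moves", "data": {
  "dp": [
    [2.48,-3.87,0],
    [2.48,-3.87,0],
    [2.48,-3.87,0],
    [2.48,-3.87,0],
    [2.48,-3.87,0],
    [2.48,-3.87,0],
    [2.48,-3.87,0],
    [2.48,-3.87,0],
    [2.48,-3.87,0],
    [2.48,-3.87,0],
    [2.48,-3.87,-2.7],
    [2.48,-3.87,-2.7],
    [2.48,-3.87,-2.7],
    [2.48,-3.87,-2.7],
    [0,0,0]
  ],
  "rot": [
    [-0.0362,-0.0286,-0.0803],
    [-0.0362,-0.0286,-0.0803],
    [-0.0362,-0.0286,-0.0803],
    [-0.0362,-0.0286,-0.0803],
    [-0.0362,-0.0286,-0.0803],
    [-0.0362,-0.0286,-0.0803],
    [-0.0362,-0.0286,-0.0803],
    [-0.0362,-0.0286,-0.0803],
    [-0.0362,-0.0286,-0.0803],
    [-0.0362,-0.0286,-0.0803],
    [-0.0362,-0.0286,-0.0803],
    [-0.0362,-0.0286,-0.0803],
    [-0.0362,-0.0286,-0.0803],
    [-0.0362,-0.0286,-0.0803],
    [0,0,0]
  ],
  "jaw": [-0.3,-0.3,-0.3,-0.3,-0.3,-0.3,-0.3,-0.3,-0.3,-0.3,-0.3,-0.3,-0.3,-0.3,-0.3],
  "newtons": 50
}}

```text
t: 3.42
position: [0.5435, 0.0487, 0.1452]
tcp_rot: [[0.996, 0.071, 0.044], [0.084, -0.815, -0.573], [-0.005, 0.575, -0.818]]
force: [0.2, -0.3, -0.0]
finger_gap: 0.0555
```

```bash
python3 - <<'E'
from h import *
o=get_obs(); print(o["joints"],o["t"],o["force"],o["finger_gap"]); plan(grasp("shut"),RG)
cv2.imwrite("pics/s1.png",cv2.resize(get_image("scene")[130:340,330:520,::-1],None,fx=2.5,fy=2.5))
E
```

```text
[ 0.2658  0.2831  1.7873 -0.6324  1.2693  0.4355] 3.425 [ 0.1726 -0.3398 -0.028 ] 0.05545186442984655
dp cm [ 0.5299 -5.4041 -7.8273]
rot [ 0.0018 -0.0051  0.0036] 0.00656642505580467
```

View pics/s1.png

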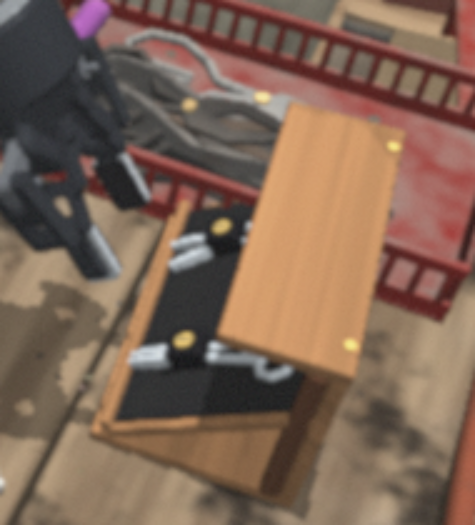

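The gripper (scene crop around 90,220) sits square above the stand, in line with the near, shut clamp. I'll descend along the rest's normal.

Emit:
{"op": "apply_moves", "data": {
  "dp": [
    [0.1,-1.2,-1.7],
    [0.1,-1.2,-1.7],
    [0.1,-1.2,-1.7],
    [0.1,-1.0,-1.5],
    [0,0,0]
  ],
  "rot": [
    [0.002,-0.005,0.004],
    [0,0,0],
    [0,0,0],
    [0,0,0],
    [0,0,0]
  ],
  "jaw": [-0.3,-0.3,-0.3,-0.3,-0.3]
}}

```text
t: 4.1
position: [0.5471, 0.0044, 0.0807]
tcp_rot: [[0.996, 0.073, 0.053], [0.09, -0.817, -0.57], [0.002, 0.573, -0.82]]
force: [-0.5, 0.7, -0.6]
finger_gap: 0.0554
```

```bash
python3 - <<'E'
from h import *
o=get_obs(); print(o["t"],o["force"]); plan(grasp("shut"),RG)
cv2.imwrite("pics/s2.png",cv2.resize(get_image("scene")[170:320,340:480,::-1],None,fx=4,fy=4))
E
```

```text
4.1 [-0.5269  0.6874 -0.5728]
dp cm [ 0.1683 -0.9767 -1.3802]
rot [-0.0013  0.0018 -0.0033] 0.004009892243743928
```

View pics/s2.png

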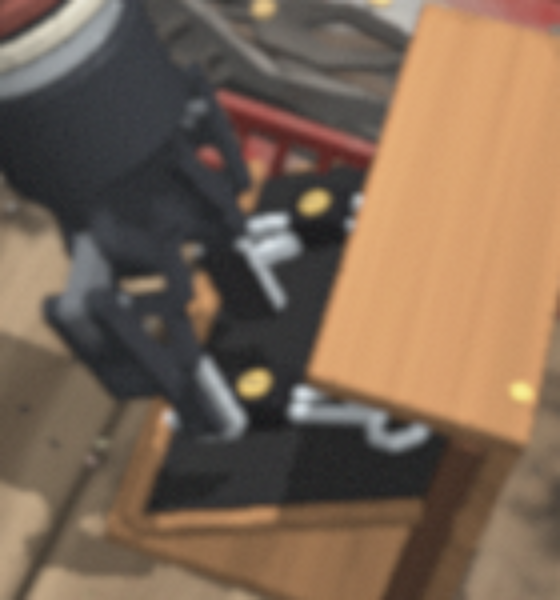

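The brass screw (crop 255,382) lies between the two fingers. I'll finish the descent and close.

Emit:
{"op": "apply_moves", "data": {
  "dp": [
    [0.1,-0.5,-0.7],
    [0.1,-0.5,-0.7],
    [0,0,0],
    [0,0,0],
    [0,0,0],
    [0,0,0],
    [0,0,0]
  ],
  "rot": [
    [0,0,0],
    [0,0,0],
    [0,0,0],
    [0,0,0],
    [0,0,0],
    [0,0,0],
    [0,0,0]
  ],
  "jaw": [-0.3,-0.3,-0.3,1,1,1,1]
}}

```text
t: 5.03
position: [0.5507, -0.0044, 0.0688]
tcp_rot: [[0.996, 0.072, 0.057], [0.092, -0.817, -0.57], [0.006, 0.572, -0.82]]
force: [-0.7, 2.4, 2.6]
finger_gap: 0.0205
```

```bash
python3 - <<'E'
from h import *
o=get_obs(); print(o["t"],o["force"],o["finger_gap"],o["position"]); plan(grasp("shut"),RG); print(.12*n*100)
E
```

```text
5.025 [-0.6959  2.3527  2.5807] 0.0205000445828212 [ 0.5507 -0.0044  0.0688]
dp cm [-0.1897 -0.0917 -0.1895]
rot [-0.0019  0.0058 -0.0047] 0.00771900968912364
[-0.5999  6.8567  9.8298]
```

Emit:
{"op": "apply_moves", "data": {
  "dp": [
    [0,0.25,0.35],
    [0,0.25,0.35],
    [-0.07,0.25,0.37],
    [0,0,0],
    [-0.1,1.5,0],
    [-0.2,2.5,0],
    [-0.2,2.5,0],
    [-0.2,2.0,0],
    [0,0,0]
  ],
  "rot": [
    [0,0,0],
    [0,0,0],
    [0,0,0],
    [0,0,0],
    [0,0,0],
    [0,0,0],
    [0,0,0],
    [0,0,0],
    [0,0,0]
  ],
  "jaw": [1,1,1,1,1,1,1,1,1]
}}

```text
t: 6.15
position: [0.5426, 0.0895, 0.0789]
tcp_rot: [[0.996, 0.074, 0.058], [0.094, -0.817, -0.569], [0.005, 0.572, -0.82]]
force: [-0.4, -0.5, -0.9]
finger_gap: 0.0205
```

```bash
python3 - <<'E'
from h import *
o=get_obs(); print(o["t"],o["force"],o["finger_gap"],o["position"])
cv2.imwrite("pics/s3.png",cv2.resize(get_image("scene")[140:340,300:500,::-1],None,fx=2.8,fy=2.8))
print(ys,); plan([.5335,.2265,.15],rdown(np.pi/2))
E
```

```text
6.15 [-0.3952 -0.4578 -0.868 ] 0.020543760134792588 [0.5426 0.0895 0.0789]
[0.9962 0.0872 0.    ]
dp cm [-0.8985 13.7881  7.1155]
rot [0.4457 0.4968 1.4295] 1.5776025471971378
```

View pics/s3.png

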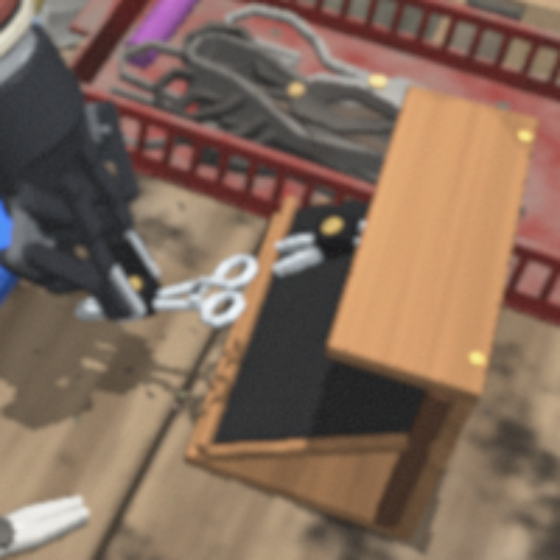

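The shut clamp hangs in the gripper, with its rings at crop (230,290) clear of the stand. The open clamp is still on the rest at (330,225). Next I raise it, then turn it level over the blue tray.

Emit:
{"op": "apply_moves", "data": {
  "dp": [
    [0,1.0,2.5],
    [0,1.0,2.6],
    [-0.14,1.3,0],
    [-0.14,1.3,0],
    [-0.14,1.3,0],
    [-0.14,1.3,0],
    [-0.14,1.3,0],
    [-0.14,1.3,0],
    [-0.14,1.3,0],
    [-0.14,1.3,0],
    [-0.14,1.3,0],
    [0,0,0],
    [0,0,0]
  ],
  "rot": [
    [0,0,0],
    [0,0,0],
    [0.0495,0.0552,0.1588],
    [0.0495,0.0552,0.1588],
    [0.0495,0.0552,0.1588],
    [0.0495,0.0552,0.1588],
    [0.0495,0.0552,0.1588],
    [0.0495,0.0552,0.1588],
    [0.0495,0.0552,0.1588],
    [0.0495,0.0552,0.1588],
    [0.0495,0.0552,0.1588],
    [0,0,0],
    [0,0,0]
  ],
  "jaw": [1,1,1,1,1,1,1,1,1,1,1,1,1]
}}

```text
t: 7.82
position: [0.5298, 0.2239, 0.1296]
tcp_rot: [[0.005, 1.0, -0.0], [1.0, -0.005, -0.003], [-0.003, -0.0, -1.0]]
force: [-0.1, 0.5, -2.0]
finger_gap: 0.0204
```

```bash
python3 - <<'E'
from h import *
o=get_obs(); print(o["t"],o["force"],o["finger_gap"],o["joints"])
plan([.530,.226,.0345],rdown(np.pi/2))
a=get_image("scene")[150:290,180:340,::-1]; b=get_image("top")[150:260,220:330,::-1]
a=cv2.resize(a,None,fx=2.5,fy=2.5);b=cv2.resize(b,None,fx=3.18,fy=3.18)[:350]
cv2.imwrite("pics/s4.png",np.hstack([a,np.pad(b,((0,350-len(b)),(0,0),(0,0)))]))
E
```

```text
7.825 [-0.0685  0.4902 -2.0412] 0.020375949738949982 [ 0.2642  0.2272  1.7686 -0.0027  1.1464 -1.3002]
dp cm [ 0.0212  0.2062 -9.5135]
rot [ 0.0026 -0.      0.0053] 0.0059009981972981485
```

View pics/s4.png

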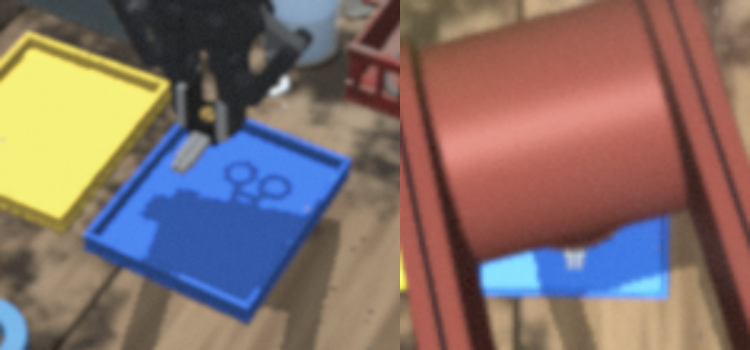

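The shut clamp is level over the blue tray (jaws at crop 190,155). I'll lower it now.

Emit:
{"op": "apply_moves", "data": {
  "dp": [
    [0,0.2,-3],
    [0,0,-3],
    [0,0,-2],
    [0,0,-0.8],
    [0,0,-0.3],
    [0,0,-0.2],
    [0,0,0],
    [0,0,0]
  ],
  "rot": [
    [0.0026,0,0.005],
    [0,0,0],
    [0,0,0],
    [0,0,0],
    [0,0,0],
    [0,0,0],
    [0,0,0],
    [0,0,0]
  ],
  "jaw": [1,1,1,1,1,1,1,1]
}}

```text
t: 8.93
position: [0.5304, 0.2269, 0.0376]
tcp_rot: [[-0.003, 1.0, 0.001], [1.0, 0.003, 0.002], [0.002, 0.001, -1.0]]
force: [-0.3, 0.4, -0.5]
finger_gap: 0.0205
```

Emit:
{"op": "apply_moves", "data": {
  "dp": [
    [0,0,-0.15],
    [0,0,-0.15],
    [0,0,0]
  ],
  "rot": [
    [0,0,0],
    [0,0,0],
    [0,0,0]
  ],
  "jaw": [1,1,1]
}}

```text
t: 9.3
position: [0.5301, 0.2268, 0.0342]
tcp_rot: [[-0.003, 1.0, 0.0], [1.0, 0.003, 0.002], [0.002, 0.0, -1.0]]
force: [-2.0, -0.2, 2.8]
finger_gap: 0.0206
```

Contact confirmed (+2.8 N). I'll release with a partial opening and go up.

Emit:
{"op": "apply_moves", "data": {
  "dp": [
    [0,0,0],
    [0,0,0],
    [0,0,0],
    [0,0,0],
    [0,0,1.5],
    [0,0,4],
    [0,-1,5],
    [0,-4,3]
  ],
  "rot": [
    [0,0,0],
    [0,0,0],
    [0,0,0],
    [0,0,0],
    [0,0,0],
    [0,0,0],
    [0,0,0],
    [0,0,0]
  ],
  "jaw": [0.2,-0.2,-0.2,-0.2,-0.2,-0.2,-0.2,-0.3]
}}

```text
t: 10.3
position: [0.5314, 0.1779, 0.1733]
tcp_rot: [[-0.006, 1.0, 0.005], [1.0, 0.006, 0.003], [0.003, 0.005, -1.0]]
force: [1.0, -1.1, 1.1]
finger_gap: 0.0555
```

```bash
python3 - <<'E'
from h import *
plan(grasp("open")+.1*n,RG); plan(None,RG)
E
```

```text
dp cm [ 11.6501 -11.7028  -2.4826]
rot [-0.4495 -0.4888 -1.4413] 1.5869018365268543
rot [-0.4495 -0.4888 -1.4413] 1.5869018365268543
```

Emit:
{"op": "apply_moves", "data": {
  "dp": [
    [1.3,-1.3,0],
    [1.3,-1.3,0],
    [1.3,-1.3,0],
    [1.3,-1.3,0],
    [1.3,-1.3,0],
    [1.3,-1.3,0],
    [1.3,-1.3,-0.8],
    [1.3,-1.3,-0.8],
    [1.3,-1.3,-0.8],
    [0,0,0]
  ],
  "rot": [
    [-0.05,-0.0543,-0.16],
    [-0.05,-0.0543,-0.16],
    [-0.05,-0.0543,-0.16],
    [-0.05,-0.0543,-0.16],
    [-0.05,-0.0543,-0.16],
    [-0.05,-0.0543,-0.16],
    [-0.05,-0.0543,-0.16],
    [-0.05,-0.0543,-0.16],
    [-0.05,-0.0543,-0.16],
    [0,0,0]
  ],
  "jaw": [-0.3,-0.3,-0.3,-0.3,-0.3,-0.3,-0.3,-0.3,-0.3,-0.3]
}}

```text
t: 11.55
position: [0.6471, 0.0596, 0.1441]
tcp_rot: [[0.996, 0.071, 0.047], [0.085, -0.819, -0.568], [-0.002, 0.57, -0.822]]
force: [0.0, 0.2, 0.1]
finger_gap: 0.0556
```

```bash
python3 - <<'E'
from h import *
o=get_obs(); print(o["t"],o["force"]); plan(grasp("open"),RG)
a=get_image("scene")[150:300,190:350,::-1]; b=get_image("scene")[150:300,340:480,::-1]
cv2.imwrite("pics/s5.png",cv2.resize(np.hstack([a,b]),None,fx=2.6,fy=2.6))
E
```

```text
11.55 [0.0255 0.2395 0.0875]
dp cm [ 0.5755 -5.5835 -7.7498]
rot [-0.0046 -0.0027  0.0022] 0.005793887848667386
```

View pics/s5.png

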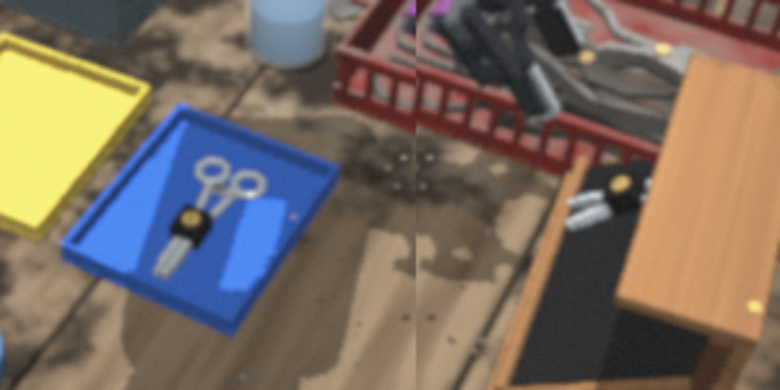

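The shut clamp lies flat in the blue tray, screw up (crop 190,220), and the open one sits untouched at (620,185). I'll go down to it.

Emit:
{"op": "apply_moves", "data": {
  "dp": [
    [0.1,-1.2,-1.7],
    [0.1,-1.2,-1.7],
    [0.1,-1.2,-1.7],
    [0.1,-1.0,-1.3],
    [0.0,0,0]
  ],
  "rot": [
    [-0.005,-0.003,0.002],
    [0,0,0],
    [0,0,0],
    [0,0,0],
    [0,0,0]
  ],
  "jaw": [-0.3,-0.3,-0.3,-0.3,-0.3]
}}

```text
t: 12.28
position: [0.6497, 0.0125, 0.079]
tcp_rot: [[0.996, 0.071, 0.048], [0.086, -0.816, -0.572], [-0.001, 0.574, -0.819]]
force: [1.1, 0.5, 0.4]
finger_gap: 0.0555
```

```bash
python3 - <<'E'
from h import *
o=get_obs(); print(o["t"],o["force"]); plan(grasp("open"),RG)
cv2.imwrite("pics/s6.png",cv2.resize(get_image("scene")[150:300,340:480,::-1],None,fx=4,fy=4))
E
```

```text
12.275 [1.075  0.4739 0.3978]
dp cm [ 0.3118 -0.8715 -1.2407]
rot [ 0.0007 -0.0009  0.0015] 0.0019109701237961932
```

View pics/s6.png

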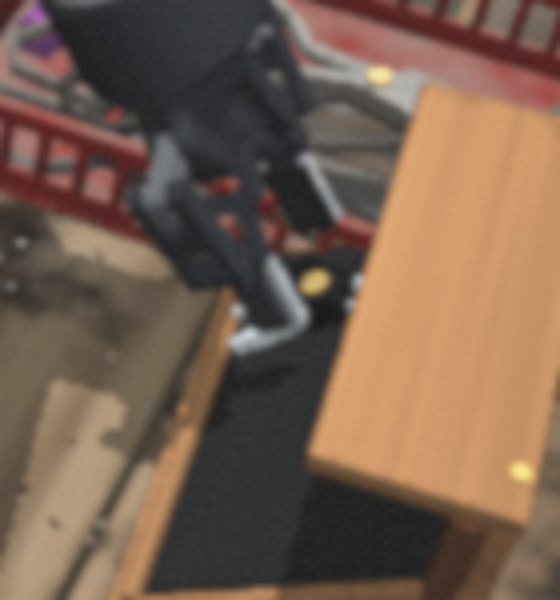

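The fingers straddle the block (screw at crop 315,282). The open jaw starts right by the pad's lower edge, so I want the pads centred on the block. The released clamp's screw gives me that offset.

```bash
python3 - <<'E'
from h import *
for c in ["scene","top"]:
    im=get_image(c); q=proj(c,[[.532,.226,.022]])[0]; x,y=q.astype(int)
    hsv=cv2.cvtColor(im[y-12:y+13,x-12:x+13],cv2.COLOR_RGB2HSV)
    m=(hsv[...,0]>10)&(hsv[...,0]<32)&(hsv[...,1]>90)&(hsv[...,2]>90)
    v,w=np.nonzero(m); print(c,q,m.sum()); 
    if len(v): p=(x-12+w.mean(),y-12+v.mean()); print(p,atz(c,p,.022))
g=SC["open"]+.0205*n-.0005*u; plan(g,RG)
E
```

```text
scene [263.3807 233.3129] 45
(np.float64(263.0888888888889), np.float64(233.62222222222223)) [0.5311 0.2261 0.022 ]
top [274.0068 214.0604] 0
dp cm [ 0.1477 -1.1691 -1.2736]
rot [ 0.      0.0034 -0.0001] 0.0034227014628271774
```

Emit:
{"op": "apply_moves", "data": {
  "dp": [
    [0.1,-0.5,-0.6],
    [0.1,-0.5,-0.6],
    [0,-0.1,-0.1],
    [0,0,0]
  ],
  "rot": [
    [0,0,0],
    [0,0,0],
    [0,0,0],
    [0,0,0]
  ],
  "jaw": [-0.3,-0.3,-0.3,-0.3]
}}

```text
t: 12.92
position: [0.6524, 0.0026, 0.0675]
tcp_rot: [[0.996, 0.07, 0.05], [0.087, -0.816, -0.572], [0.001, 0.574, -0.819]]
force: [-1.5, -1.3, -0.8]
finger_gap: 0.0556
```

```bash
python3 - <<'E'
from h import *
o=get_obs(); print(o["t"],o["force"]); plan(SC["open"]+.0205*n-.0015*u,RG)
d=o["position"]-SC["open"]; print(d@n,d@u,d@ys)
E
```

```text
12.925 [-1.5278 -1.3355 -0.7907]
dp cm [0.0537 0.05   0.0794]
rot [0.0003 0.001  0.0006] 0.0012125687601449253
0.01959012744237124 -0.0015857237637075619 -0.0005790519107946107
```

Emit:
{"op": "apply_moves", "data": {
  "dp": [
    [0.05,0.06,0.1],
    [0,0,0],
    [0,0,0],
    [0,0,0],
    [0,0,0],
    [0,0.25,0.35],
    [0,0.25,0.35],
    [-0.07,0.25,0.37],
    [0,0,0]
  ],
  "rot": [
    [0,0,0],
    [0,0,0],
    [0,0,0],
    [0,0,0],
    [0,0,0],
    [0,0,0],
    [0,0,0],
    [0,0,0],
    [0,0,0]
  ],
  "jaw": [-0.3,1,1,1,1,1,1,1,1]
}}

```text
t: 14.05
position: [0.6529, 0.0113, 0.08]
tcp_rot: [[0.996, 0.07, 0.053], [0.087, -0.816, -0.571], [0.003, 0.574, -0.819]]
force: [-0.1, 0.2, -0.6]
finger_gap: 0.0205
```

Emit:
{"op": "apply_moves", "data": {
  "dp": [
    [-0.1,1.5,0],
    [-0.2,2.5,0],
    [-0.2,2.5,0],
    [-0.2,2.0,0],
    [0,0,0]
  ],
  "rot": [
    [0,0,0],
    [0,0,0],
    [0,0,0],
    [0,0,0],
    [0,0,0]
  ],
  "jaw": [1,1,1,1,1]
}}

```text
t: 14.68
position: [0.6457, 0.0985, 0.0796]
tcp_rot: [[0.996, 0.072, 0.054], [0.09, -0.816, -0.571], [0.002, 0.574, -0.819]]
force: [-0.2, 0.6, -1.5]
finger_gap: 0.0204
```

```bash
python3 - <<'E'
from h import *
o=get_obs(); print(o["t"],o["force"],o["finger_gap"])
cv2.imwrite("pics/s7.png",cv2.resize(get_image("scene")[130:300,310:480,::-1],None,fx=3.2,fy=3.2))
plan([.5365,.368,.13],rdown(np.pi/2))
E
```

```text
14.675 [-0.2411  0.6457 -1.5048] 0.02036097761783801
dp cm [-10.9228  27.0776   5.0417]
rot [0.4502 0.4958 1.4321] 1.5809750193833485
```

View pics/s7.png

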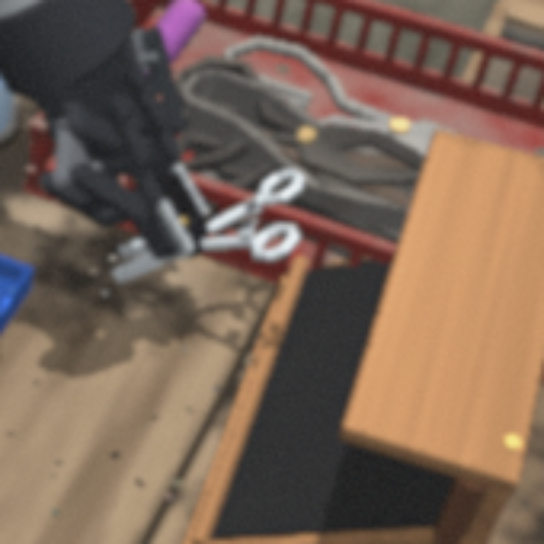

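The open clamp is drawn clear with its V jaws intact (crop 110–300, 170–280). I'll take it over to the yellow tray, raising it first.

Emit:
{"op": "apply_moves", "data": {
  "dp": [
    [-1,1,3],
    [-1,1,3],
    [-1,1,3],
    [-0.8,2.38,0],
    [-0.8,2.38,0],
    [-0.8,2.38,0],
    [-0.8,2.38,0],
    [-0.8,2.38,0],
    [-0.8,2.38,0],
    [-0.8,2.38,0],
    [-0.8,2.38,0],
    [-0.8,2.38,0],
    [-0.8,2.38,0],
    [0,0,0],
    [0,0,0]
  ],
  "rot": [
    [0,0,0],
    [0,0,0],
    [0,0,0],
    [0.045,0.0496,0.1432],
    [0.045,0.0496,0.1432],
    [0.045,0.0496,0.1432],
    [0.045,0.0496,0.1432],
    [0.045,0.0496,0.1432],
    [0.045,0.0496,0.1432],
    [0.045,0.0496,0.1432],
    [0.045,0.0496,0.1432],
    [0.045,0.0496,0.1432],
    [0.045,0.0496,0.1432],
    [0,0,0],
    [0,0,0]
  ],
  "jaw": [1,1,1,1,1,1,1,1,1,1,1,1,1,1,1]
}}

```text
t: 16.6
position: [0.5361, 0.3627, 0.1694]
tcp_rot: [[0.005, 1.0, 0.0], [1.0, -0.005, -0.003], [-0.003, 0.0, -1.0]]
force: [-0.1, -0.3, -2.7]
finger_gap: 0.0202
```

```bash
python3 - <<'E'
from h import *
o=get_obs(); print(o["t"],o["force"],o["finger_gap"])
plan([.536,.3665,.0345],rdown(np.pi/2))
E
```

```text
16.6 [-0.1008 -0.2604 -2.7134] 0.020236305522319867
dp cm [ -0.0054   0.3825 -13.4911]
rot [0.0034 0.0002 0.0051] 0.006083717382510392
```

Emit:
{"op": "apply_moves", "data": {
  "dp": [
    [0,0.4,-4],
    [0,0,-4],
    [0,0,-3],
    [0,0,-1.5],
    [0,0,-0.5],
    [0,0,-0.2],
    [0,0,0],
    [0,0,0]
  ],
  "rot": [
    [0.003,0,0.005],
    [0,0,0],
    [0,0,0],
    [0,0,0],
    [0,0,0],
    [0,0,0],
    [0,0,0],
    [0,0,0]
  ],
  "jaw": [1,1,1,1,1,1,1,1]
}}

```text
t: 17.6
position: [0.5365, 0.3683, 0.0389]
tcp_rot: [[-0.003, 1.0, 0.001], [1.0, 0.003, 0.002], [0.002, 0.001, -1.0]]
force: [-0.4, 0.7, -0.8]
finger_gap: 0.0204
```

Emit:
{"op": "apply_moves", "data": {
  "dp": [
    [0,0,-0.2],
    [0,0,-0.2],
    [0,0,0]
  ],
  "rot": [
    [0,0,0],
    [0,0,0],
    [0,0,0]
  ],
  "jaw": [1,1,1]
}}

```text
t: 17.98
position: [0.536, 0.368, 0.0345]
tcp_rot: [[-0.003, 1.0, -0.0], [1.0, 0.003, 0.002], [0.002, -0.0, -1.0]]
force: [-2.6, -2.1, 4.6]
finger_gap: 0.0205
```

Contact at +4.6 N. I'll open modestly and go up.

Emit:
{"op": "apply_moves", "data": {
  "dp": [
    [0,0,0],
    [0,0,0],
    [0,0,0],
    [0,0,0],
    [0,0,1.5],
    [0,0,4],
    [0,0,5],
    [-2,-4,4],
    [-3,-5,2],
    [-3,-5,0],
    [-2,-5,0],
    [0,-5,0],
    [0,-3,0],
    [0,0,0]
  ],
  "rot": [
    [0,0,0],
    [0,0,0],
    [0,0,0],
    [0,0,0],
    [0,0,0],
    [0,0,0],
    [0,0,0],
    [0,0,0],
    [0,0,0],
    [0,0,0],
    [0,0,0],
    [0,0,0],
    [0,0,0],
    [0,0,0]
  ],
  "jaw": [0.3,0,0,0,0,0,0,0,0,0,0,0,0,0]
}}

```text
t: 19.73
position: [0.4362, 0.0964, 0.2]
tcp_rot: [[0.0, 1.0, 0.002], [1.0, -0.0, 0.002], [0.002, 0.002, -1.0]]
force: [-0.5, 0.6, 0.5]
finger_gap: 0.043
```

```bash
python3 - <<'E'
from h import *
o=get_obs(); print(o["t"],o["force"],o["finger_gap"])
a=get_image("scene")[90:370,120:400,::-1]; b=get_image("top")[150:260,160:320,::-1]
a=cv2.resize(a,None,fx=1.4,fy=1.4);b=cv2.resize(b,None,fx=2.5,fy=2.5)
cv2.imwrite("pics/s8.png",np.hstack([a,np.pad(b,((0,len(a)-len(b)),(0,0),(0,0)))]))
for n_ in ["frit_jar","pliers","tape_roll"]:
    for c in ["scene","top"]:
        m=mark_of(n_,c); print(n_,c,m and (atz(c,m[0]["pixel"],0),m[0]["confidence"]))
E
```

```text
19.725 [-0.5286  0.6429  0.5481] 0.04302011816034724
frit_jar scene []
frit_jar top (array([0.7357, 0.2588, 0.    ]), 0.76)
pliers scene (array([0.3826, 0.101 , 0.    ]), 0.9)
pliers top (array([0.3816, 0.1072, 0.    ]), 0.67)
tape_roll scene (array([0.3578, 0.3029, 0.    ]), 0.93)
tape_roll top (array([0.372 , 0.3067, 0.    ]), 0.97)
```

View pics/s8.png

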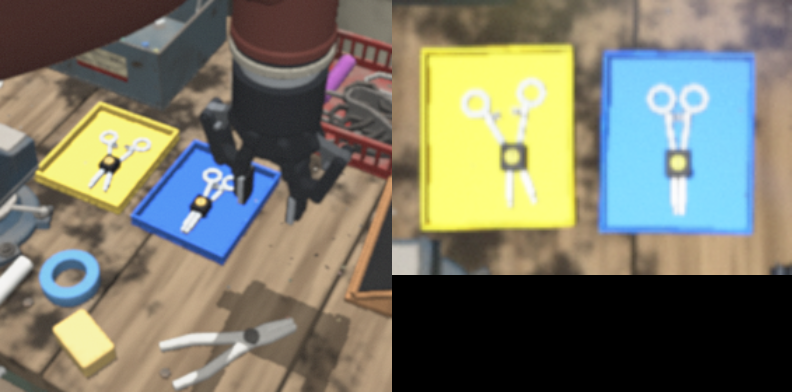

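Both clamps lie flat with screws up: the shut one in blue (top crop 678,162), the open one in yellow (512,157) with its V still spread. The arm is clear, so I'll hand in.

```bash
python3 -c "
from workcell import *
print(finish_job())"
```

```text
the job is handed in; nothing more can be done
None
```

The locked-shut clamp is now in the blue tray and the open one in the yellow tray, placed in that order. I gripped both only by their pivot blocks. I handed in at about 20 s of the 53 s allowed.

- **Clamps:** The last pictures from both cameras show both clamps flat, inside the rims and with the screw up. The first is still shut and the second still spread in its V; I judged the jaw angles by eye and did not measure them.
- **Forces:** The highest reading at the end of any move was under 6 N. I did not see the force within a move.
- **Jar, tape and pliers:** From the top camera they read within 1 cm of where they started, about as steady as the detector is. The scene camera did not find the jar in its last picture (the arm probably hid it). It put the tape 14 mm from the top camera's reading, though I never brought the gripper near the tape.
- **Gripper:** It was well clear of everything at hand-in.

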